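# Power the strip tester and draw its probe carriage to the mark

### The job

On the light-module test jig, first switch on the supply by flipping the isolator's toggle over to the side with the green dot. Then take the orange grip and pull the spring-loaded probe carriage out until its black pointer stands over the red mark, and keep it there: finish while still holding it with the gripper, because it springs back if let go. Do not draw the carriage out before the supply is on, and leave the loose things on the bench where they are.

Things in the scene. Friction and masses are not known exactly. Their poses are not given: they have to be found in the camera images.
- isolator: grey supply isolator box fixed to the bench, 110 (x) x 75 (y) x 45 mm high; origin at the centre of its underside. Its own +x side (far from the robot, give or take its yaw) carries a flat green dot = ON, its -x side a white dot = OFF. It may stand to the left or to the right of the jig.
- toggle (a joint): angle (rad) of the isolator's toggle, a 10 mm steel stem with a black ball knob; hinged about the isolator's own y axis, 50 mm above the bench, over the middle of the box. 0 = OFF, leaning 0.55 rad from upright to the isolator's -x; 1.1 = ON, leaning 0.55 rad to its +x. Solid steel, 110 g: past upright its weight carries it over to its stop, and it rests at either end; about 1 N at the knob moves it.
- toggle_knob (a point): centre of the toggle's black ball knob (24 mm diameter), 85 mm from the hinge along the stem.
- jig: test jig fixed to the bench: aluminium base plate 280 (x) x 170 (y) x 12 mm; origin at the centre of its underside. Along x run two steel guide rods; at its +x end, 118 mm from the origin, is a blue spring housing 35 (x) x 90 (y) mm with its top 58 mm above the bench; a white nest with a black strip of round light modules lies along its -y side, a white scale along its +y side, both under 30 mm high.
- carriage: steel probe carriage 60 (x) x 88 (y) x 20 mm on the jig's rods, its top 47 mm above the bench, with an upright orange plastic grip on it; origin at the centre of the steel block, axes as the jig's. It slides only along the jig's x: at home (start) it is 50 mm to +x of the jig's origin, and it is pulled along the jig's -x (towards the robot), up to 120 mm. A spring pulls it home: about 4 N at home, rising by 90 N/m.
- grip (a point): a point in the middle of the orange grip's width and thickness, 75 mm above the bench. The grip is an upright plate 14 mm thick along the jig's x, 50 mm wide along its y, from 47 to 95 mm above the bench; free space of 23 mm above the carriage's own top before it and behind it, and in all 40 mm between it and the blue housing when home. It moves with the carriage.
- pointer (a point): tip of the carriage's thin black pointer (3 mm wide along x), which reaches out to the jig's +y over the scale, 27 mm above the bench. It moves with the carriage.
- mark_centre (a point): centre of the top of the red mark, a red tab 12 mm wide along the jig's x, clipped on the jig's scale; axes as the jig's. It lies 50 to 95 mm to the jig's -x from where the pointer starts; the pointer stands over it when both have the same place along the jig's x.
- trays: bystander: loose stack of three clear trays of black strips, 150 x 110 x 60 mm; origin under its centre.
- strip: bystander: loose black module strip, 20 x 150 x 10 mm; origin under its centre.
- screwdriver: bystander: loose screwdriver, 170 mm long, lying on the bench.
- dispenser: bystander: loose white bottle with a blue cap, 60 mm diameter, 130 mm high; origin under its centre.
- pot: bystander: loose clear jar with a red cap, 68 mm diameter, 60 mm high; origin under its centre.

How it is judged:
By the outcome, as a careful person would: the job done as asked, in the order asked, and still so for the second after the job is handed in, while the arm keeps its last pose, push and grip.
It also fails if it takes over 48 s, if anything falls off the work surface, if the arm or the gripper's body presses on something with over 40 N, if the wrist force passes 120 N, or if a joint passes its speed limit or range.

### The arm

A 6-joint arm with a two-finger parallel gripper is mounted at the origin on the work surface. World frame = base frame: x ahead of the robot, y to its left, z up, the work surface at z = 0. Lengths are in m, angles in rad, forces in N, time in s.
With the tool pointing down it reaches from about 0.275 to 1 m from the base axis. Payload 8.4 kg.
Tool frame: the origin (TCP) lies on the centre line of the jaws, within the pads' length; the fingertips stand 17 mm ahead of it and the grasp point (between the pads) lies 2 mm behind it (bot.tcp_to_tips is the z of the fingertips in the tool frame, in m); z points along the fingers, y is the line along which they close (so a half turn about z gives the same grasp; the last joint's range is limited). The gripper opens to 85 mm and grips with 20 to 120 N. Pads are 22 mm wide; open, the fingers measure 114 mm over their backs; the gripper's body (76 mm by 85 mm) begins 54 mm behind the grasp point. The pads swing forward as they close: fully open they stand 13 mm farther back than shut.
Start: joints at [-1.294, 0.353, 1.633, -0, 1.155, -0.002], TCP at [0.172, -0.601, 0.248] pointing down, gripper open.
Joint ranges: [-2.63, 2.63], [-0.92, 2.1], [0.06, 2.66], [-1.3, 4.44], [0, 2.69], [-3.02, 3.02]. Speed limits (rad/s): [2.22, 2.22, 2.79, 3.14, 3.14, 3.14].

### API

Orientations are given as a unit quaternion [x, y, z, w].
In Python, from workcell import bot, hand, kinematics, get_obs, vision, hand_in gives the robot as it stands. The module is installed in compiled form; this text tells all that it offers. Calls block until the motion is done:
- bot.reach(position, orientation): joint-space move of the TCP to a pose.
- bot.servo_line(position, ori=None, velocity=0.15): straight line of the TCP; ori=None keeps the orientation; velocity is the mean speed in m/s.
- bot.goto_joints(angles): joint-space move.
- hand.move_gripper(opening, strength=None): finger opening in m; strength is the grip in N (None keeps the last); returns when the fingers have stopped.
- bot.dwell(seconds).
- kinematics.solve_ik(position, orientation): joint angles nearest the present ones, or None.
- get_obs(): the state.
- vision.read_camera(name): name is "side" or "top" or "wrist"; returns a dict with "frame" (384x512x3 uint8, red, green, blue), "intrinsics" (3x3 intrinsics, pixels), "view" (4x4, takes a point from world to camera coordinates). Camera axes: x right, y down, z forward; pixel columns grow to the right and rows downward; lengths in m; the calibration is good to about 2 mm. A picture is of the moment at which its call begins. There is no depth.
A pose or a line that the arm cannot do raises bot.IKError and nothing moves.
- hand_in(): hands the job in; it is judged then, once.
The state is a dict: "time_s": time; "joint_pos": joint angles; "joint_vel": joint speeds; "joint_efforts": joint torques, N m; "position": TCP position; "orientation": TCP orientation; "wrist_force": force on the tool from outside, world axes, zero at the start; "ft_torque": the same for the moment, N m; "gripper_width": finger opening in m; "grip_force": force on a finger pad.
Only numpy, scipy, OpenCV 4.12 (cv2) and the standard library are available. Lean on these libraries where they do the work, as an engineer would, in place of code of your own. Each camera call takes 0.05 s, during which the arm holds its last target. There are 200 camera calls.

## Working session

There is one attempt and no reset: what is moved stays moved. The work goes in short steps, each a Python script; the robot and the scene stay as the last script left them, time stands still between calls to the robot, and variables do not carry over. Pictures are saved under pics/ and viewed, at most 10 in all, crops included, and the job is handed in when it is done.

```bash
mkdir -p pics; cat > h.py <<'E'
import numpy as np, cv2
from workcell import bot, hand, kinematics, get_obs, vision, hand_in
def snap(n,f):
    c=vision.read_camera(n); cv2.imwrite(f'pics/{f}.png',c['frame'][:,:,::-1]); np.savez(f'pics/{f}.npz',K=c['intrinsics'],V=c['view']); return c
def ray(f,u,v):
    d=np.load(f'pics/{f}.npz'); R=d['V'][:3,:3];t=d['V'][:3,3]
    return -R.T@t, R.T@np.linalg.inv(d['K'])@np.array([u,v,1.])
def atz(f,u,v,z):
    o,r=ray(f,u,v); return o+r*(z-o[2])/r[2]
def proj(f,p):
    d=np.load(f'pics/{f}.npz'); q=d['K']@(d['V'][:3,:3]@np.array(p)+d['V'][:3,3]); return q[:2]/q[2]
E
python3 - <<'E'
from h import *
snap('top','top0');snap('side','side0')
for f in('top0','side0'):
    im=cv2.imread(f'pics/{f}.png'); cv2.imwrite(f'pics/{f}b.png',cv2.resize(im,(800,600),interpolation=cv2.INTER_CUBIC)); print(ray(f,256,192))
print(get_obs())
E
```

```text
(array([ 0.27092505, -0.01115671,  1.40438052]), array([ 0.14533696,  0.01251047, -0.9894167 ]))
(array([ 0.27315315, -1.19180665,  0.96212497]), array([ 0.11118946,  0.80838793, -0.5782487 ]))
{'time_s': 0.1, 'joint_pos': array([-1.29442013e+00,  3.53609148e-01,  1.63404916e+00,  2.54595658e-06,
        1.15522016e+00, -2.39992158e-03]), 'joint_vel': array([-1.29571696e-04, -9.97410647e-04, -3.67120566e-03, -1.11354721e-03,
        9.45310229e-05,  1.65250318e-04]), 'joint_efforts': array([-6.62318439e-05, -6.06351900e+01, -3.42819250e+01,  8.91076354e-06,
        3.86865082e-03, -1.14495830e-05]), 'position': array([ 0.17187644, -0.60047777,  0.24762239]), 'orientation': array([ 9.90301070e-01,  1.38936595e-01, -8.66416307e-05, -6.37040078e-04]), 'wrist_force': array([ 0.8471309 , -0.45177691,  0.37543125]), 'ft_torque': array([ 0.01104858,  0.03957077, -0.03255014]), 'grip_force': 0.0, 'gripper_width': 0.08516390225085332}
```

View pics/top0b.png

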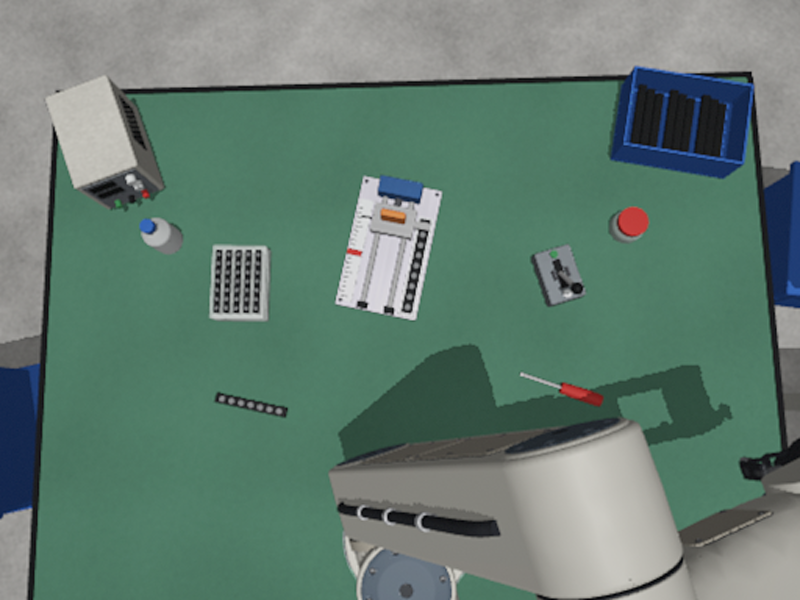

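View pics/side0b.png

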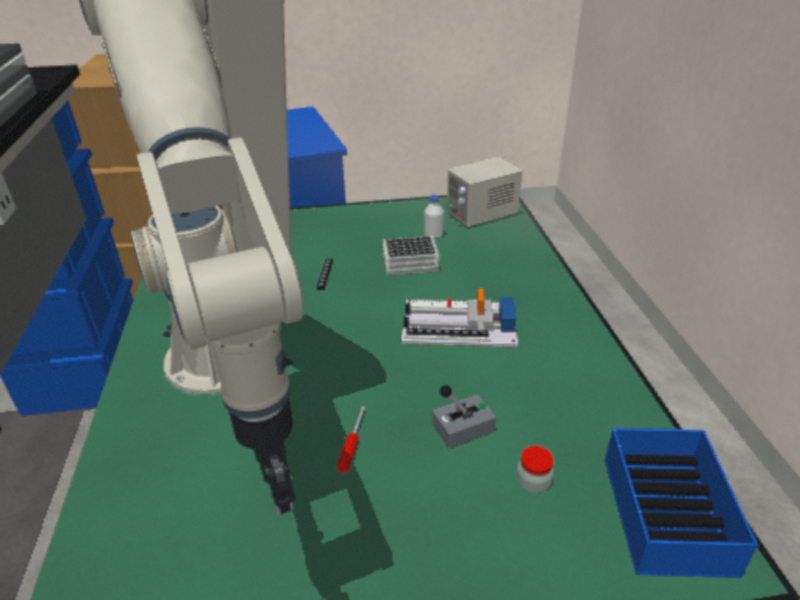

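The top view shows the jig at about (390,250) and the isolator at (558,275), right of the jig with its knob at (577,289), which is OFF. I'll enlarge both.

```bash
python3 - <<'E'
from h import *
im=cv2.imread('pics/top0.png')
a=cv2.resize(im[108:208,210:290],None,fx=6,fy=6,interpolation=cv2.INTER_CUBIC)
b=cv2.resize(im[150:200,335:380],None,fx=6,fy=6,interpolation=cv2.INTER_CUBIC)
o=np.zeros((600,760,3),np.uint8);o[:,:480]=a;o[:300,490:760]=b
cv2.imwrite('pics/c0.png',o)
E
```

```text
(no output)
```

View pics/c0.png

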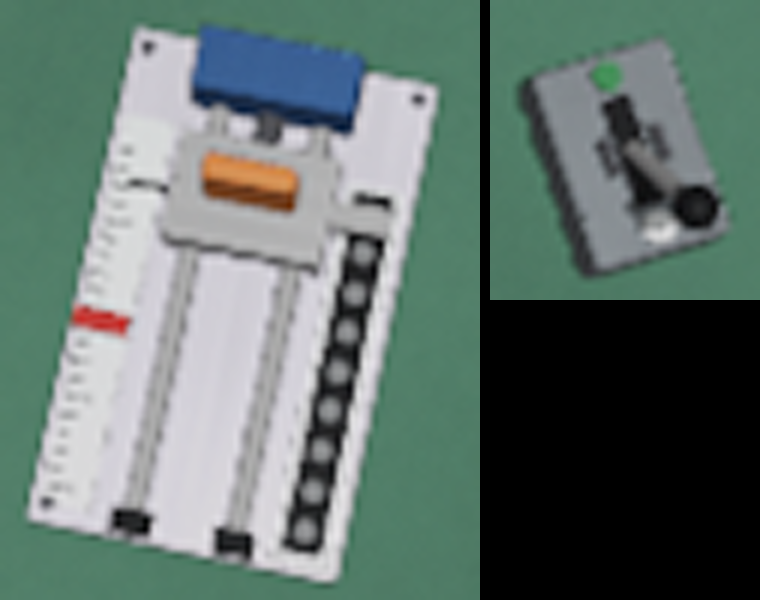

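The crop shows the plate corners at (135,27), (440,88), (28,520) and (340,582). The pointer tip is at (130,181) and the red mark at (100,321). On the isolator, the green dot is at (607,76), the white dot at (658,230) and the knob at (697,206).

```bash
python3 - <<'E'
from h import *
J=lambda u,v,z:atz('top0',(u+.5)/6-.5+210,(v+.5)/6-.5+108,z)
I=lambda u,v,z:atz('top0',(u-490+.5)/6-.5+335,(v+.5)/6-.5+150,z)
c=[J(*p,.012) for p in((135,27),(440,88),(28,520),(340,582))]
print(np.array(c)); o=sum(c)/4; x=c[0]+c[1]-c[2]-c[3]; yaw=np.arctan2(x[1],x[0]); print('jig',o,yaw,np.linalg.norm(c[0]-c[2]),np.linalg.norm(c[0]-c[1]))
R=np.array([[np.cos(yaw),-np.sin(yaw)],[np.sin(yaw),np.cos(yaw)]])
for n,p in dict(pointer=J(130,181,.027),mark=J(100,321,.025),gripTop=J(251,172,.095)).items(): print(n,p,R.T@(p-o)[:2])
k=[I(*p,.045) for p in((538,80),(668,38),(730,232),(597,273))]; oi=sum(k)/4
g,w=I(607,76,.045),I(658,230,.045); d=g-w; e=k[0]+k[1]-k[2]-k[3]
print('iso',oi,(g+w)/2,np.linalg.norm(d),np.arctan2(d[1],d[0]),np.arctan2(e[1],e[0]))
z=.05+.085*np.cos(.55); print('knob',I(697,206,z),z)
E
```

```text
[[ 0.74497753  0.08105133  0.012     ]
 [ 0.70600587 -0.08637138  0.012     ]
 [ 0.47080288  0.14164159  0.012     ]
 [ 0.43391936 -0.02577297  0.012     ]]
jig [0.58892641 0.02763714 0.012     ] -0.21831532337413823 0.2807898129918236 0.17189866566611658
pointer [0.65331433 0.08365915 0.027     ] [0.05072605 0.06863772]
mark [0.57659264 0.10077577 0.025     ] [-0.02788176  0.06873127]
gripTop [0.63773756 0.01648907 0.095     ] [ 0.05006706 -0.00031168]
iso [ 0.51680129 -0.31743916  0.045     ] [ 0.51816895 -0.31712909  0.045     ] 0.08565186524903223 0.2663158140574975 0.2495806609973951
knob [ 0.47670138 -0.33003818  0.12246458] 0.12246458437505799
```

```bash
cat >> h.py <<'E'
from scipy.spatial.transform import Rotation as Ro
def down(a): return (Ro.from_euler('z',a)*Ro.from_euler('x',np.pi)).as_quat()
E
python3 - <<'E'
from h import *
y=.255; o=np.array([.5175,-.3175,0]); P=lambda d,z:o+[d*np.cos(y),d*np.sin(y),z]
q=down(y+np.pi/2); zt=.105+bot.tcp_to_tips
hand.move_gripper(0.0,40)
bot.reach(P(-.10,.23),q)
bot.servo_line(P(-.10,zt),velocity=.15)
print(get_obs()['joint_pos'],get_obs()['wrist_force'])
bot.servo_line(P(.0,zt),velocity=.08)
print(get_obs()['wrist_force'])
bot.servo_line(P(-.04,zt),velocity=.15)
bot.servo_line(P(-.04,.24),velocity=.2)
yj=-.218; jo=np.array([.589,.0276,0]); g=jo+[.05*np.cos(yj),.05*np.sin(yj),.2]
hand.move_gripper(.05)
bot.reach(g,down(yj+np.pi/2)); ob=get_obs(); print(ob['time_s'],ob['joint_pos'],ob['position'],g)
snap('top','top1');snap('side','side1');snap('wrist','w1')
t=cv2.imread('pics/top1.png');s=cv2.imread('pics/side1.png');w=cv2.imread('pics/w1.png')
a=cv2.resize(t[108:208,210:390],None,fx=4,fy=4,interpolation=cv2.INTER_CUBIC)
b=cv2.resize(s[230:300,250:370],None,fx=2.5,fy=2.5,interpolation=cv2.INTER_CUBIC)
c=cv2.resize(w,(266,200)); o=np.zeros((600,720,3),np.uint8);o[:400,:720]=a;o[400:575,:300]=b;o[400:,310:576]=c
cv2.imwrite('pics/c1.png',o)
E
```

```text
[-6.86776363e-01  3.83785342e-01  1.91462979e+00 -1.58353394e-05
  8.42201808e-01 -9.41248377e-01] [ 0.275482   -0.81139869  0.15175131]
[-0.07738765  0.9564116  -0.13270303]
7.6 [ 2.28543884e-02  4.19324753e-01  1.64834834e+00 -4.03337575e-04
  1.07379463e+00  2.41115168e-01] [0.63778201 0.01596354 0.20013216] [0.6378166  0.01678613 0.2       ]
```

View pics/c1.png

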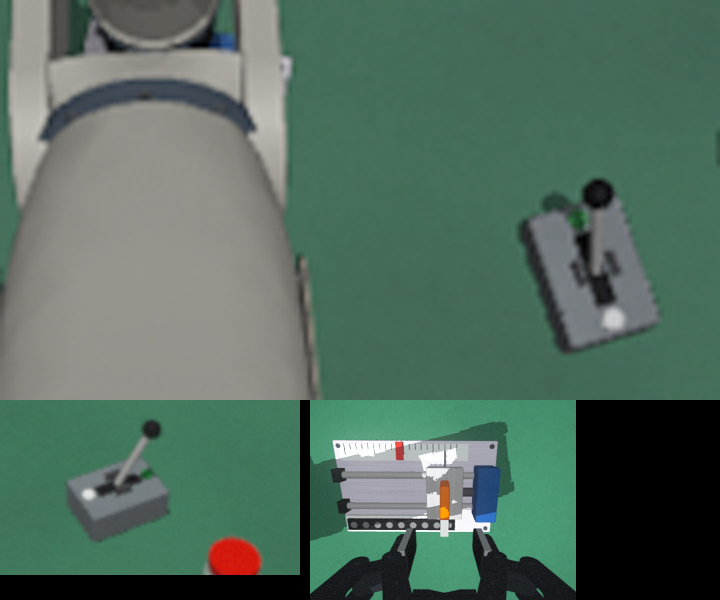

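The toggle now leans to the green side, with its knob at (597,193) over the green dot. The fingers straddle the grip, so I'll grasp it and pull.

```bash
python3 - <<'E'
from h import *
yj=-.218; jo=np.array([.589,.0276,0]); X=np.array([np.cos(yj),np.sin(yj),0]); g=jo+.05*X+[0,0,.078]
bot.servo_line(g,velocity=.1); print(get_obs()['wrist_force'])
hand.move_gripper(0.0,70); ob=get_obs(); print(ob['gripper_width'],ob['grip_force'],ob['wrist_force'])
bot.servo_line(g-.0786*X,velocity=.05); ob=get_obs(); print(ob['time_s'],ob['gripper_width'],ob['grip_force'],ob['wrist_force'],ob['position'],g-.0786*X)
snap('wrist','w2');snap('top','top2');snap('side','side2')
w=cv2.imread('pics/w2.png');cv2.imwrite('pics/w2b.png',cv2.resize(w,(800,600),interpolation=cv2.INTER_CUBIC))
E
```

```text
[0.22960935 0.38639294 0.0206356 ]
0.012972028840787004 70.13200521469116 [ 0.62339319 -0.71799675  4.6521798 ]
11.2583 0.012801806998940497 69.50211524963379 [ 9.47502737 -1.4662808   1.13455221] [0.56333991 0.03387534 0.07858715] [0.56107691 0.03378553 0.078     ]
```

View pics/w2b.png

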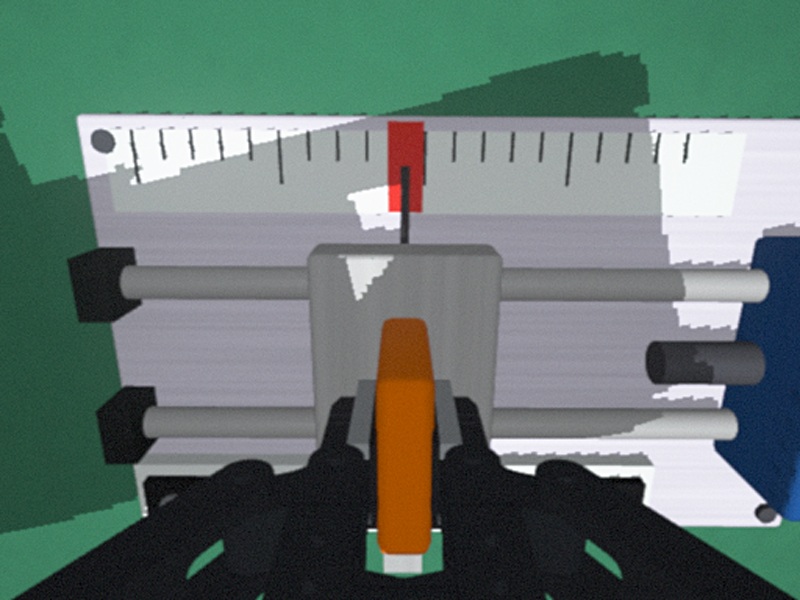

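The pointer (column 405) stands at the middle of the red mark (388–423). I'll check that it holds steady, then hand in.

```bash
python3 - <<'E'
from h import *
p=get_obs()['position']; bot.dwell(1.5); ob=get_obs(); print((ob['position']-p)*1e3,ob['grip_force'],ob['gripper_width'])
c=snap('wrist','w3')['frame'].astype(int)
for n in('w2','w3'):
    r=cv2.imread(f'pics/{n}.png').astype(int)
    m=np.where((r[84:104,:,2]>r[84:104,:,1]+70).sum(0)>8)[0]; k=np.where((r[140:152,255:265].sum(2)<150).sum(0)>3)[0]+255
    k=np.array(r[138:150,250:270].sum(2).mean(0).argmin()+250); print(n,m.min(),m.max(),(m.min()+m.max())/2,k)
if np.abs(ob['position']-p).max()<1e-3: hand_in(); print('in')
E
```

```text
[ 0.00771402 -0.01174999 -0.00401149] 69.50518012046814 0.013004107829241255
w2 249 270 259.5 259
w3 249 270 259.5 259
the job is handed in; nothing more can be done
in
```

The job is handed in: the toggle is over on the green-dot (ON) side, and the gripper is holding the carriage with its pointer at the middle of the red mark, to within about 0.3 mm. It stayed steady over a 1.5 s check.

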